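# Start a cable test: rocker, yellow key, green key

## Robot

A 6-joint arm with a two-finger parallel gripper is mounted at the origin on the work surface. World frame = base frame: x ahead of the robot, y to its left, z up, the work surface at z = 0. Lengths are in mm, angles in rad, forces in N, time in s.
With the tool pointing down it reaches from about 275 to 1000 mm from the base axis. Payload 8.4 kg.
Tool frame: the origin (TCP) lies midway between the tips of the shut fingers; the grasp point (between the pads) lies 19 mm behind it; z points along the fingers, y is the line along which they close (so a half turn about z gives the same grasp; the last joint's range is limited). The gripper opens to 85 mm and grips with 20 to 120 N. Pads are 22 mm wide; open, the fingers measure 114 mm over their backs; the gripper's body (76 mm by 85 mm) begins 54 mm behind the grasp point. The pads swing forward as they close: fully open they stand 13 mm farther back than shut.
Start: joints at [1.291, 0.353, 1.633, -0, 1.155, -0.002], TCP at [171.399, 601.041, 231.281] pointing down, gripper open.
Joint ranges: [-2.63, 2.63], [-0.92, 2.1], [0.06, 2.66], [-1.3, 4.44], [0, 2.69], [-3.02, 3.02]. Speed limits (rad/s): [2.22, 2.22, 2.79, 3.14, 3.14, 3.14].

## Interface

Orientations are given as [roll, pitch, yaw] about the fixed x, y, z axes, in that order (R = Rz(yaw) Ry(pitch) Rx(roll)).
In Python, from rig import * gives the robot as it stands.
- The arm moves only by the shell command python3 -m jog 'ROWS' [FORCE]. ROWS is JSON, a list of rows, each an object of numbers: "x", "y", "z": the shift along the tool's x, y, z in cm; "spin": the turn about the tool's z in rad; "grip": the closure, from 0 (fully open) to 1 (shut). In form: [{"x": .., "y": .., "z": .., "spin": .., "grip": ..}, ...]. A call has 1 to 20 rows; each row shifts and turns the commanded pose from where the row before left it, along the tool's axes as they then stand; what a row does not reach is not made up. A row lasts 1/12 s, in which the tool goes at most 41.7 mm and 7.16 degrees, less where a joint would pass 70% of its speed; a pose out of reach is approached as far as the arm can. A call with a gripper value outside its range is refused whole. The fingers move at their own pace and stop on an object; FORCE is the grip in N (left out, the last holds). Time passes only in rows, so rows that do not move let the fingers close. It gives the time, the measured TCP pose, the force, the opening and the grip force at its end, in the units of the state.
- sense(): the state, without advancing time (a new reading comes with each control period).
- grab_frame(name): name is "scene" or "top"; returns a dict with "pixels" (384x512x3 uint8, blue, green, red), "camera_matrix" (3x3 intrinsics, pixels), "k1" (the pictures are not rectified: a ray, as slopes to the right and down, at radius r is drawn at 1 + k1 r^2 times it, then the intrinsics apply), "rvec" (rotation vector, rad) and "tvec" (3), from world to camera coordinates, as OpenCV has them. Camera axes: x right, y down, z forward; pixel columns grow to the right and rows downward; lengths in mm; the calibration is good to about 2 mm. A picture is of the moment at which its call begins. There is no depth.
- sign_off(): hands the job in; it is judged then, once.
The state is a dict: "clock": time; "qpos": joint angles; "qvel": joint speeds; "joint_efforts": joint torques, N m; "eef_pos": TCP position; "tcp_rot": TCP orientation; "contact_force": force on the tool from outside, world axes, zero at the start; "wrist_torque": the same for the moment, N m; "opening": opening from 0.0 (shut) to 1.0 (fully open); "grasp_force": force on a finger pad.
Only numpy, scipy, OpenCV 4.12 (cv2) and the standard library are available. Lean on these libraries where they do the work, as an engineer would, in place of code of your own. Each camera call takes 0.05 s, during which the arm holds its last target. There are 200 camera calls.

## Task

Start the cable test by pushing with the closed fingertips: first press the red rocker on the black power unit fully over to ON (the raised end with the white bar), then press the yellow key on the grey tester all the way down, and last the green key all the way down; the keys lock down by themselves. Leave the blue and red keys up, do not shift or lift the power unit, and leave the other things on the bench where they are.

Things in the scene. Friction and masses are not known exactly. Their poses are not given: they have to be found in the camera images.
- power_unit: black power unit, a box 150 mm (x) by 110 mm (y) by 75 mm high, 1.8 kg, standing loose on rubber feet on the bench; origin at the centre of its underside, z up, its front (with one red and one blue socket) faces its own -x. A large red paddle rocker is on its top, nearer the front.
- rocker (a joint): red paddle rocker, 56 mm (unit's x) by 30 mm wide, rad: 0 = off, 0.30 = fully on, pivot along the unit's y, 25 mm in front of its centre, 86 mm above the bench. Two 28 mm wings form a shallow V. Off: front wing (ON, white cross bar) slants up 0.30 rad, tip 94 mm above the bench, rear wing level. On: front wing level, top 86 mm up. About 3 N pushes the ON wing down; it stays where left.
- rocker_on_mark (a point): point on the upper face of the rocker's ON wing, on its white cross bar, 20 mm from the pivot; moves with the rocker: 92 mm above the bench when off, 86 mm when on. Push down here; do not overlap the rear wing behind the pivot. The housing around it is 78 mm high at most.
- tester: light grey cable tester, a fixed box 160 mm (x) by 230 mm (y) by 60 mm high; origin at the centre of its underside, z up, its front (with a row of six black sockets) faces its own -x. Across its top runs a row of four coloured round keys, 52 mm apart along the tester's y, 35 mm in front of its centre; the order of the colours differs each time. Behind the keys are a small flat screen and a loose plug.
- key_yellow (a joint): yellow key: upright round yellow plastic cap, 24 mm across, in a 34 mm aluminium collar (4 mm high) on the tester. Value in m: 0 = up, 0.006 = fully down. Moving it takes about 3 N; it locks where it is pushed to, does not spring back. To be pressed second.
- key_yellow_top (a point): centre of the upper face of the yellow key; moves with it: 74 mm above the bench when up, 68 mm when fully down (still 4 mm proud of its collar).
- key_green (a joint): green key: upright round green plastic cap, 24 mm across, in a 34 mm aluminium collar (4 mm high) on the tester. Value in m: 0 = up, 0.006 = fully down. Moving it takes about 3 N; it locks where it is pushed to, does not spring back. To be pressed last.
- key_green_top (a point): centre of the upper face of the green key; moves with it: 74 mm above the bench when up, 68 mm when fully down (still 4 mm proud of its collar).
- key_blue (a joint): blue key: upright round blue plastic cap, 24 mm across, in a 34 mm aluminium collar (4 mm high) on the tester. Value in m: 0 = up, 0.006 = fully down. Moving it takes about 3 N; it locks where it is pushed to, does not spring back. Must be left up.
- key_blue_top (a point): centre of the upper face of the blue key; moves with it: 74 mm above the bench when up, 68 mm when fully down (still 4 mm proud of its collar).
- key_red (a joint): red key: upright round red plastic cap, 24 mm across, in a 34 mm aluminium collar (4 mm high) on the tester. Value in m: 0 = up, 0.006 = fully down. Moving it takes about 3 N; it locks where it is pushed to, does not spring back. Must be left up.
- key_red_top (a point): centre of the upper face of the red key; moves with it: 74 mm above the bench when up, 68 mm when fully down (still 4 mm proud of its collar).
- tape_roll: bystander: loose roll of blue tape, 56 mm across, 18 mm high, lying flat on the rear of the power unit's top; origin at the centre of its underside.
- plug: bystander: loose black connector plug, 22 x 38 x 20 mm, on the tester's top behind the keys; origin at the centre of its underside.
- flux_jar: bystander: loose flux jar with a red cap, 48 mm across, 55 mm high, between the two units; origin at the centre of its underside.
- screwdriver: bystander: loose screwdriver lying in front of the units, nearest the robot; its length is its own x.
- flux_brush: bystander: loose brush, 140 mm long, lying in front of the units, nearest the robot; its length is its own x.
- solder_spool: bystander: loose solder spool, 54 mm across, 40 mm high, standing on its flange at one side of the bench; origin at the centre of its underside.
- parts_tray: bystander: loose blue tray 100 x 70 x 30 mm at one side of the bench; origin at the centre of its underside.
Things that resemble listed ones, but are neither listed nor needed, are in the scene too. Leave any purple or turquoise look-alike of the power_unit alone.

How it is judged (in metres and radians):
On the way, in this order (a step that is already met when the one before it is completed fails the run):
1. the rocker is fully over to on (value of joint rocker above 0.25 rad), for 0.1 s.
2. then the yellow key is fully down (value of joint key_yellow above 0.0048 m), for 0.1 s.
3. then the green key is fully down (value of joint key_green above 0.0048 m), for 0.1 s.
At the end, for the whole second after the job is handed in: the rocker is on (over 0.25 of its 0.30 rad), the yellow and green keys are down (over 4.8 of their 6 mm), the blue and red keys are up (under 2 mm), and the power unit stands still (value of joint rocker above 0.25 rad and value of joint each of key_yellow, key_green above 0.0048 m and value of joint each of key_blue, key_red below 0.002 m and linear speed of power_unit below 0.02 m/s); the robot touches nothing.
It fails at once if the blue or the red key is pressed down by 2 mm or more (value of joint any of key_blue, key_red above 0.002 m).
It fails at once if the power unit is lifted, tipped (0.15 rad) or shifted by more than 25 mm (height (world z) of power_unit above 0.012 m or distance of power_unit from where it was at the start of the episode above 0.025 m or angle between power_unit's own z axis and vertical above 0.15 rad).
It fails at once if one of the loose bystanders (tape roll, plug, jar, screwdriver, brush, spool, tray) is moved or lifted by more than 25 mm (distance of any of tape_roll, plug, flux_jar, screwdriver, flux_brush, solder_spool, parts_tray from where it was at the start of the episode above 0.025 m).
It also fails if it takes over 42 s, if anything falls off the work surface, if the arm or the gripper's body presses on something with over 40 N, if the wrist force passes 120 N, or if a joint passes its speed limit or range.

## Working session

There is one attempt and no reset: what is moved stays moved. The work goes in short steps, Python scripts to look and compute and a shell command to move; the robot and the scene stay as the last step left them, time stands still between calls to the robot, and variables do not carry over. Pictures are saved under pics/ and viewed, at most 10 in all, crops included, and the job is handed in when it is done.

```bash
mkdir -p pics
cat > h.py <<'E'
from rig import *
import cv2, numpy as np
def ray(f,u,v):
    K=f["camera_matrix"]; K=np.array(K,float)
    d=np.array([(u-K[0,2])/K[0,0],(v-K[1,2])/K[1,1]]); s=d.copy()
    for _ in range(20): s=d/(1+f["k1"]*(s@s))
    R=cv2.Rodrigues(np.array(f["rvec"],float))[0]; t=np.array(f["tvec"],float).ravel()
    return -R.T@t, R.T@np.array([s[0],s[1],1])
def at(f,u,v,z):
    c,d=ray(f,u,v); return (c+d*(z-c[2])/d[2])[:2].round(1)
E
python3 - <<'E'
from h import *
s=sense(); print(s)
import pickle
for n in("top","scene"):
    f=grab_frame(n); pickle.dump(f,open(n+".pkl","wb")); cv2.imwrite(f"pics/{n}0.png",cv2.resize(f["pixels"],(768,576),interpolation=cv2.INTER_CUBIC)); print(n,ray(f,256,192),f["k1"])
E
```

```text
{'clock': 0.0, 'qpos': array([ 1.29061245e+00,  3.53609307e-01,  1.63414387e+00,  7.46349533e-06,
        1.15516923e+00, -2.42798649e-03]), 'qvel': array([-0.00078482,  0.00031597, -0.00130164, -0.0015184 ,  0.0014949 ,
       -0.00110713]), 'joint_efforts': array([ 1.81933028e-03, -6.05247116e+01, -3.42081928e+01,  2.56241601e-04,
        8.98879138e-03,  2.27052851e-06]), 'eef_pos': array([171.25878251, 600.59089709, 230.58176058]), 'tcp_rot': array([-3.14026292e+00, -1.00526560e-05,  2.86383374e+00]), 'contact_force': array([-0.69325666, -0.93267138,  0.71202547]), 'wrist_torque': array([ 0.01212918,  0.04419292, -0.02247282]), 'grasp_force': 0.0, 'opening': 1.0008148875327225}
top (array([ 278.26983166,  -17.47191976, 1518.12193883]), array([ 0.14091413,  0.01810792, -0.98990171])) -0.07349212638482598
scene (array([1172.23977126, -275.71274249,  883.52217957]), array([-0.62589183,  0.26580602, -0.73327991])) -0.10961510170877173
```

View pics/top0.png

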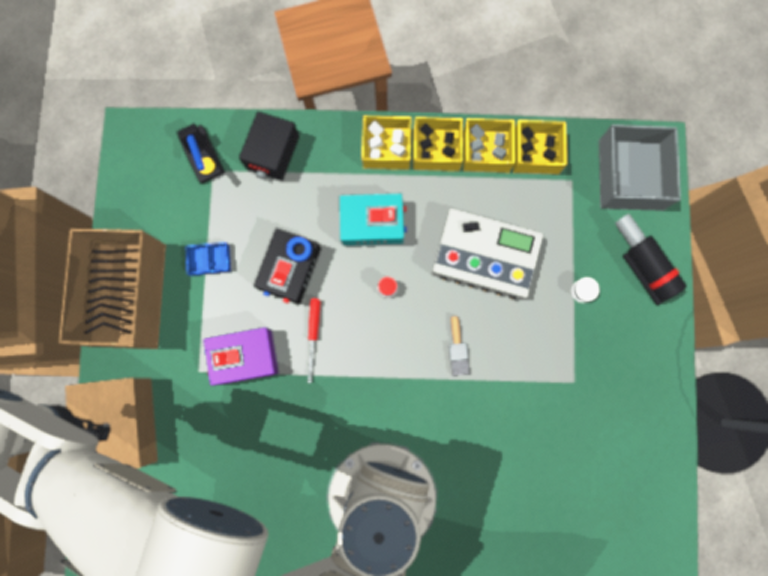

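View pics/scene0.png

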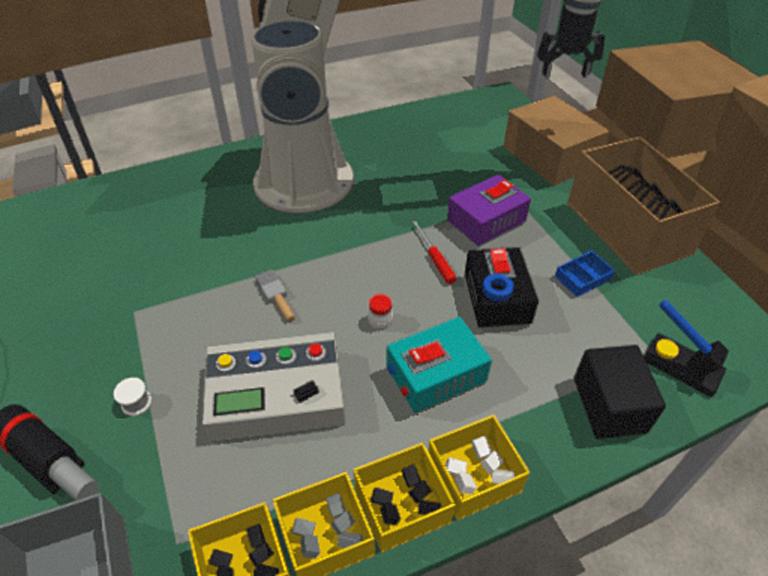

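The top view shows the black unit at about (288,265), with its rocker at (281,272) and its front facing down-left. The tester keys are red (453,257), green (475,263), blue (497,269) and yellow (517,274). Next I'll measure these in both views.

Run:
```python
from h import *
import pickle
F={n:pickle.load(open(n+".pkl","rb")) for n in("top","scene")}
def blob(n,u,v,lo,hi,r=14):
    f=F[n];u/=1.5;v/=1.5
    p=f["pixels"];h=cv2.cvtColor(p,cv2.COLOR_BGR2HSV)
    m=cv2.inRange(h,lo,hi)
    if lo[0]==0:m|=cv2.inRange(h,(172,lo[1],lo[2]),(180,255,255))
    k=np.zeros_like(m);cv2.circle(k,(int(u),int(v)),r,255,-1);m&=k
    M=cv2.moments(m,True);return M['m10']/M['m00'],M['m01']/M['m00'],M['m00']
R=((0,120,80),(6,255,255));Y=((20,120,80),(35,255,255));G=((50,100,50),(85,255,255));B=((100,120,60),(125,255,255))
def tri(a,b):
    (c1,d1),(c2,d2)=ray(F["top"],*a),ray(F["scene"],*b)
    t=np.linalg.lstsq(np.c_[d1,-d2],c2-c1,rcond=None)[0];return ((c1+d1*t[0]+c2+d2*t[1])/2).round(1)
for nm,a,b,c in [("red",(453,257),(316,351),R),("green",(475,263),(286,354),G),("blue",(497,269),(255,357),B),("yellow",(517,274),(226,361),Y)]:
    A=blob("top",*a,*c,r=8);S=blob("scene",*b,*c,r=9)
    print(nm,A,S,at(F["top"],*A[:2],72),at(F["scene"],*S[:2],72),tri(A[:2],S[:2]))
A=blob("top",281,272,*R,r=13);S=blob("scene",500,262,*R,r=13)
print("rocker",A,S,at(F["top"],*A[:2],86),at(F["scene"],*S[:2],86),tri(A[:2],S[:2]))
t=F["top"]["pixels"][150:206,165:221];s=F["scene"]["pixels"][155:220,300:365]
cv2.imwrite("pics/c.png",np.hstack([cv2.resize(t,(390,390),interpolation=2),cv2.resize(s,(390,390),interpolation=2)]))
```

```text
red (301.75, 170.79166666666666, 24.0) (209.8095238095238, 232.76190476190476, 63.0) [ 563.4 -148.4] [ 565.7 -147.6] [ 564.  -147.9   70. ]
green (316.0869565217391, 174.7826086956522, 23.0) (189.77777777777777, 235.0793650793651, 63.0) [ 550.7 -198.6] [ 552.9 -197.9] [ 551.2 -198.3   70.1]
blue (330.4782608695652, 178.6086956521739, 23.0) (169.55737704918033, 237.44262295081967, 61.0) [ 538.7 -249. ] [ 540.1 -248.4] [ 539.  -248.8   70.7]
yellow (344.7083333333333, 182.70833333333334, 24.0) (149.55072463768116, 239.95652173913044, 69.0) [ 525.6 -298.8] [ 528.1 -298.5] [ 526.1 -298.9   69.6]
rocker (187.51304347826087, 181.03478260869565, 115.0) (333.0658682634731, 173.66467065868264, 167.0) [513.7 246.6] [511.5 249. ] [513.5 246.6  88.6]
```

View pics/c.png

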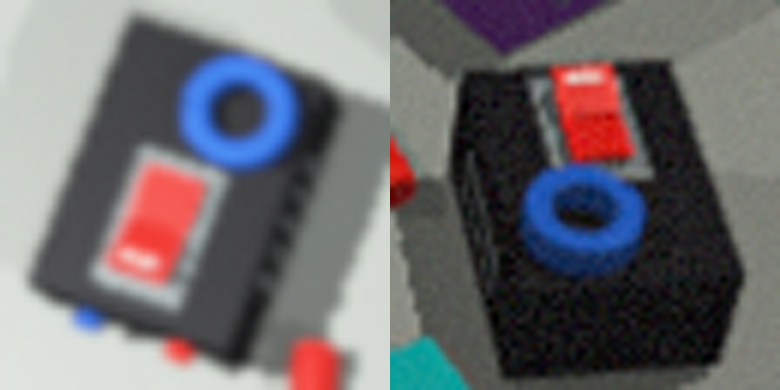

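```bash
cat >> h.py <<'E'
def go(x,y,z):
    s=sense(); R=cv2.Rodrigues(np.zeros(3))[0]
    from scipy.spatial.transform import Rotation as Ro
    d=Ro.from_euler("xyz",s["tcp_rot"]).inv().apply(np.array([x,y,z])-s["eef_pos"])/10
    print("tool cm",d.round(2),"yaw",s["tcp_rot"].round(3),"pos",s["eef_pos"].round(1),"F",s["contact_force"].round(1),s["clock"])
E
python3 - <<'E'
from h import *
import pickle
T=pickle.load(open("top.pkl","rb"));S=pickle.load(open("scene.pkl","rb"))
c=lambda x,y:(165+x/6.96-.43,150+y/6.96-.43)
print("bar top",at(T,*c(140,260),92),"bar scene",at(S,332.1,167.1,92))
for p in[(135,15),(30,285),(237,365),(335,85)]: print(at(T,*c(*p),75))
E
python3 -m jog '[{"spin":0.09,"z":-1,"grip":1},{"z":0,"grip":1},{"grip":1}]'
python3 -c "
from h import *
go(494,254,130)"
```

```text
bar top [491.9 254.1] bar scene [491.4 256.6]
[619.6 266.8]
[480.3 312. ]
[443.1 206.1]
[586.2 163.7]
tool cm [-40.54 -24.47  10.09] yaw [-3.14   0.     2.864] pos [171.3 600.6 230.6] F [0.1 0.5 0. ] 0.1schema error: expected keys x, y, z, spin, grip
```

```bash
python3 -m jog '[{"x":-1,"y":-0.6,"z":0,"spin":0.03,"grip":1},{"x":-2,"y":-1.2,"z":0,"spin":0,"grip":1},{"x":-2.5,"y":-1.5,"z":0,"spin":0,"grip":1},{"x":-2.5,"y":-1.5,"z":0.5,"spin":0,"grip":1},{"x":-2.5,"y":-1.5,"z":0.5,"spin":0,"grip":1},{"x":-2.5,"y":-1.5,"z":0.5,"spin":0,"grip":1},{"x":-2.5,"y":-1.5,"z":0.5,"spin":0,"grip":1},{"x":-2.5,"y":-1.5,"z":0.5,"spin":0,"grip":1},{"x":-2.5,"y":-1.5,"z":0.5,"spin":0,"grip":1},{"x":-2.5,"y":-1.5,"z":0.5,"spin":0,"grip":1},{"x":-2.5,"y":-1.5,"z":0.5,"spin":0,"grip":1},{"x":-2.5,"y":-1.5,"z":0.5,"spin":0,"grip":1},{"x":-2.5,"y":-1.5,"z":0.5,"spin":0,"grip":1},{"x":-2.5,"y":-1.5,"z":0.5,"spin":0,"grip":1},{"x":-2.5,"y":-1.5,"z":0.5,"spin":0,"grip":1},{"x":-2.5,"y":-1.5,"z":0.5,"spin":0,"grip":1},{"x":-2,"y":-1.2,"z":0.5,"spin":0,"grip":1},{"x":-1,"y":-0.5,"z":0,"spin":0,"grip":1},{"x":0,"y":0,"z":0,"spin":0,"grip":1}]'
python3 -c "
from h import *
go(491,253,120)"
```

```text
clock: 1.68
eef_pos: [489.3, 241.5, 161.1]
tcp_rot: [-3.141, 0.0, 2.83]
contact_force: [0.5, -0.7, 0.5]
opening: 0.002
grasp_force: 0.0
tool cm [0.19 1.15 4.11] yaw [-3.141  0.     2.83 ] pos [489.3 241.5 161.1] F [ 0.5 -0.7  0.5] 1.6833
```

```bash
python3 -m jog '[{"x":0.2,"y":0.6,"z":1,"spin":0,"grip":1},{"x":0,"y":0.55,"z":1.5,"spin":0,"grip":1},{"x":0,"y":0,"z":1.6,"spin":0,"grip":1},{"x":0,"y":0,"z":1,"spin":0,"grip":1},{"x":0,"y":0,"z":0,"spin":0,"grip":1},{"x":0,"y":0,"z":0,"spin":0,"grip":1}]'
python3 - <<'E'
from h import *
go(491,253,90)
s=grab_frame("scene")["pixels"][130:220,290:380];t=grab_frame("top")["pixels"][140:230,150:240]
cv2.imwrite("pics/d.png",np.hstack([cv2.resize(a,(390,390),interpolation=2) for a in(t,s)]))
E
```

```text
clock: 2.18
eef_pos: [488.7, 255.7, 109.8]
tcp_rot: [-3.141, -0.001, 2.835]
contact_force: [0.2, 0.7, 0.2]
opening: 0.001
grasp_force: 0.0
tool cm [-0.3  -0.18  1.98] yaw [-3.141e+00 -1.000e-03  2.835e+00] pos [488.7 255.7 109.8] F [0.2 0.7 0.2] 2.1833
```

View pics/d.png

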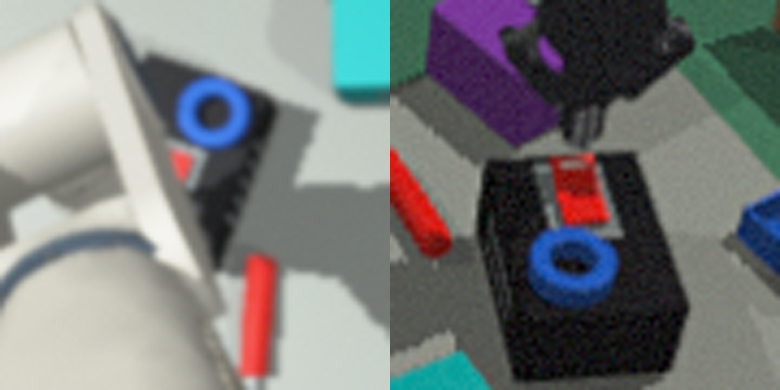

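The near view shows the tips at (583,140), just above the white bar at (575,160) and a few mm to the +y side. I'll correct that and press in small steps.

```bash
python3 -m jog '[{"x":-0.2,"y":-0.35,"z":0.3,"spin":0,"grip":1},{"x":0,"y":0,"z":0.4,"spin":0,"grip":1},{"x":0,"y":0,"z":0.4,"spin":0,"grip":1},{"x":0,"y":0,"z":0.3,"spin":0,"grip":1},{"x":0,"y":0,"z":0.2,"spin":0,"grip":1},{"x":0,"y":0,"z":0.2,"spin":0,"grip":1},{"x":0,"y":0,"z":0.2,"spin":0,"grip":1},{"x":0,"y":0,"z":0,"spin":0,"grip":1},{"x":0,"y":0,"z":0,"spin":0,"grip":1}]'
python3 -c "
from h import *
go(491,253,85)"
```

```text
clock: 3.03
eef_pos: [490.7, 251.2, 90.2]
tcp_rot: [3.142, 0.0, 2.834]
contact_force: [-0.3, 0.8, -0.1]
opening: -0.0
grasp_force: 0.0
tool cm [0.03 0.18 0.52] yaw [3.142 0.    2.834] pos [490.7 251.2  90.2] F [-0.3  0.8 -0.1] 3.0333
```

```bash
python3 -m jog '[{"x":0,"y":0,"z":0.2,"spin":0,"grip":1},{"x":0,"y":0,"z":0.2,"spin":0,"grip":1},{"x":0,"y":0,"z":0.1,"spin":0,"grip":1},{"x":0,"y":0,"z":0.1,"spin":0,"grip":1},{"x":0,"y":0,"z":0,"spin":0,"grip":1},{"x":0,"y":0,"z":0,"spin":0,"grip":1}]'
python3 -c "
from h import *
go(491,253,85)"
```

```text
clock: 3.53
eef_pos: [490.8, 251.5, 85.7]
tcp_rot: [3.141, 0.0, 2.834]
contact_force: [-5.9, -1.3, 18.9]
opening: 0.0
grasp_force: 9.7
tool cm [0.03 0.15 0.07] yaw [3.141 0.    2.834] pos [490.8 251.5  85.7] F [-5.9 -1.3 18.9] 3.5333
```

```bash
python3 -m jog '[{"x":0,"y":0,"z":-1,"spin":0,"grip":1},{"x":0,"y":0,"z":-2,"spin":0,"grip":1},{"x":0,"y":0,"z":-2,"spin":0,"grip":1},{"x":0,"y":0,"z":-1,"spin":0,"grip":1},{"x":0,"y":0,"z":0,"spin":0,"grip":1}]'
python3 - <<'E'
from h import *
go(526.5,-298.7,130)
s=grab_frame("scene")["pixels"][130:220,290:380]
cv2.imwrite("pics/e.png",cv2.resize(s,(540,540),interpolation=2))
E
```

```text
clock: 3.95
eef_pos: [492.1, 251.9, 146.5]
tcp_rot: [3.139, 0.003, 2.834]
contact_force: [1.1, -0.2, 0.0]
opening: -0.003
grasp_force: 0.0
tool cm [-19.95 -51.43   1.56] yaw [3.139e+00 3.000e-03 2.834e+00] pos [492.1 251.9 146.5] F [ 1.1 -0.2  0. ] 3.95
```

View pics/e.png

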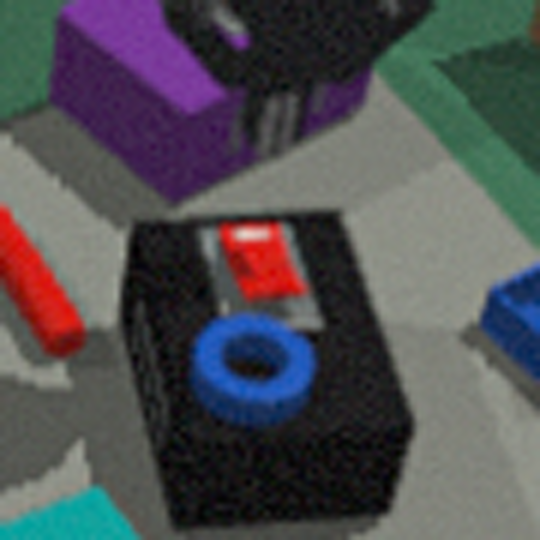

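The rocker now lies with the bar wing level, with the bar at (250,235). Pressing it bottomed at 19 N with the tip at 85.7 mm, so it is on. Next is the yellow key.

```bash
python3 -m jog '[{"x":-0.6,"y":-1.4,"z":0,"spin":0,"grip":1},{"x":-1.1,"y":-2.86,"z":0,"spin":0,"grip":1},{"x":-1.1,"y":-2.86,"z":0,"spin":0,"grip":1},{"x":-1.1,"y":-2.86,"z":0,"spin":0,"grip":1},{"x":-1.1,"y":-2.86,"z":0,"spin":0,"grip":1},{"x":-1.1,"y":-2.86,"z":0,"spin":0,"grip":1},{"x":-1.1,"y":-2.86,"z":0,"spin":0,"grip":1},{"x":-1.1,"y":-2.86,"z":0,"spin":0,"grip":1},{"x":-1.1,"y":-2.86,"z":0,"spin":0,"grip":1},{"x":-1.1,"y":-2.86,"z":0,"spin":0,"grip":1},{"x":-1.1,"y":-2.86,"z":0,"spin":0,"grip":1},{"x":-1.1,"y":-2.86,"z":0,"spin":0,"grip":1},{"x":-1.1,"y":-2.86,"z":0,"spin":0,"grip":1},{"x":-1.1,"y":-2.86,"z":0,"spin":0,"grip":1},{"x":-1.1,"y":-2.86,"z":0,"spin":0,"grip":1},{"x":-1.1,"y":-2.86,"z":0,"spin":0,"grip":1},{"x":-1.1,"y":-2.86,"z":0,"spin":0,"grip":1},{"x":-1.1,"y":-2.86,"z":0,"spin":0,"grip":1},{"x":-0.6,"y":-1.4,"z":0,"spin":0,"grip":1},{"x":0,"y":0,"z":0,"spin":0,"grip":1}]'
python3 -m jog '[{"x":0,"y":0,"z":0,"spin":0,"grip":1},{"x":0,"y":0,"z":0,"spin":0,"grip":1}]'
python3 -c "
from h import *
go(526.5,-298.7,85)"
```

```text
clock: 5.67
eef_pos: [524.1, -301.8, 142.9]
tcp_rot: [-3.141, -0.001, 2.831]
contact_force: [-0.4, 0.5, 0.3]
opening: 0.001
grasp_force: 0.0
clock: 5.83
eef_pos: [523.8, -297.9, 143.4]
tcp_rot: [3.141, -0.002, 2.834]
contact_force: [-1.1, -0.7, -0.3]
opening: -0.002
grasp_force: 0.0
tool cm [-0.29 -0.    5.84] yaw [ 3.141e+00 -2.000e-03  2.834e+00] pos [ 523.8 -297.9  143.4] F [-1.1 -0.7 -0.3] 5.8333
```

```bash
python3 -m jog '[{"x":-0.2,"y":0,"z":1,"spin":0,"grip":1},{"x":0,"y":0,"z":1.5,"spin":0,"grip":1},{"x":0,"y":0,"z":1.5,"spin":0,"grip":1},{"x":0,"y":0,"z":1.2,"spin":0,"grip":1},{"x":0,"y":0,"z":0.6,"spin":0,"grip":1},{"x":0,"y":0,"z":0,"spin":0,"grip":1},{"x":0,"y":0,"z":0,"spin":0,"grip":1}]'
python3 - <<'E'
from h import *
go(526.5,-298.7,68)
s=grab_frame("scene")["pixels"][190:300,120:240]
cv2.imwrite("pics/f.png",cv2.resize(s,(600,550),interpolation=2))
E
```

```text
clock: 6.42
eef_pos: [526.4, -299.3, 86.1]
tcp_rot: [3.141, -0.001, 2.834]
contact_force: [0.4, -0.0, -0.9]
opening: -0.001
grasp_force: 0.0
tool cm [0.01 0.06 1.81] yaw [ 3.141e+00 -1.000e-03  2.834e+00] pos [ 526.4 -299.3   86.1] F [ 0.4 -0.  -0.9] 6.4167
```

View pics/f.png

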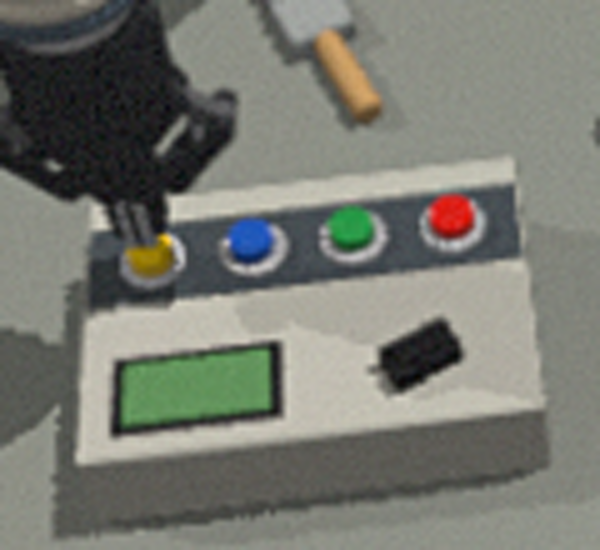

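The tips at (137,240) are above the yellow cap at (152,257), and the blue key is well clear. Pressing now.

```bash
python3 -m jog '[{"x":0,"y":0.15,"z":0.4,"spin":0,"grip":1},{"x":0,"y":0,"z":0.4,"spin":0,"grip":1},{"x":0,"y":0,"z":0.3,"spin":0,"grip":1},{"x":0,"y":0,"z":0.2,"spin":0,"grip":1},{"x":0,"y":0,"z":0.2,"spin":0,"grip":1},{"x":0,"y":0,"z":0.2,"spin":0,"grip":1},{"x":0,"y":0,"z":0.15,"spin":0,"grip":1},{"x":0,"y":0,"z":0,"spin":0,"grip":1},{"x":0,"y":0,"z":0,"spin":0,"grip":1}]'
```

```text
clock: 7.22
eef_pos: [526.8, -298.3, 68.0]
tcp_rot: [3.142, -0.0, 2.834]
contact_force: [-0.5, 1.3, 4.1]
opening: -0.003
grasp_force: 2.3
```

Force is 4 N at 68.0 mm, so I'll push a little further to be sure it bottoms.

```bash
python3 -m jog '[{"x":0,"y":0,"z":0.1,"spin":0,"grip":1},{"x":0,"y":0,"z":0.05,"spin":0,"grip":1},{"x":0,"y":0,"z":0,"spin":0,"grip":1},{"x":0,"y":0,"z":0,"spin":0,"grip":1}]'
python3 -m jog '[{"x":0,"y":0,"z":-1,"spin":0,"grip":1},{"x":0,"y":0,"z":-1.5,"spin":0,"grip":1},{"x":0,"y":0,"z":-1,"spin":0,"grip":1},{"x":0,"y":0,"z":0,"spin":0,"grip":1},{"x":0,"y":0,"z":0,"spin":0,"grip":1}]'
python3 -c "
from h import *
go(551.7,-198.2,86)"
```

```text
clock: 7.55
eef_pos: [526.9, -298.3, 67.7]
tcp_rot: [-3.142, 0.0, 2.834]
contact_force: [-5.2, 3.3, 17.4]
opening: 0.005
grasp_force: 8.9
clock: 7.97
eef_pos: [527.3, -298.6, 101.8]
tcp_rot: [-3.141, 0.002, 2.834]
contact_force: [0.4, 0.0, -0.2]
opening: -0.001
grasp_force: 0.0
tool cm [ 0.72 10.31  1.58] yaw [-3.141e+00  2.000e-03  2.834e+00] pos [ 527.3 -298.6  101.8] F [ 0.4  0.  -0.2] 7.9667
```

Yellow is bottomed (17 N at 67.7 mm). Next, green at z≈102, clear of the 74 mm keys.

```bash
python3 -m jog '[{"x":0.07,"y":1,"z":0,"spin":0,"grip":1},{"x":0.15,"y":2,"z":0,"spin":0,"grip":1},{"x":0.15,"y":2.3,"z":0,"spin":0,"grip":1},{"x":0.15,"y":2,"z":0,"spin":0,"grip":1},{"x":0.1,"y":1.6,"z":0,"spin":0,"grip":1},{"x":0.1,"y":1,"z":0,"spin":0,"grip":1},{"x":0,"y":0.4,"z":0,"spin":0,"grip":1},{"x":0,"y":0,"z":0,"spin":0,"grip":1},{"x":0,"y":0,"z":0,"spin":0,"grip":1},{"x":0,"y":0,"z":0.7,"spin":0,"grip":1},{"x":0,"y":0,"z":0.7,"spin":0,"grip":1},{"x":0,"y":0,"z":0,"spin":0,"grip":1},{"x":0,"y":0,"z":0,"spin":0,"grip":1}]'
python3 - <<'E'
from h import *
go(551.7,-198.2,68)
s=grab_frame("scene")["pixels"][190:300,120:240]
cv2.imwrite("pics/g.png",cv2.resize(s,(600,550),interpolation=2))
E
```

```text
clock: 9.05
eef_pos: [550.4, -198.3, 86.4]
tcp_rot: [3.142, -0.002, 2.833]
contact_force: [0.3, -0.2, 1.4]
opening: 0.002
grasp_force: 0.0
tool cm [-0.12  0.04  1.84] yaw [ 3.142e+00 -2.000e-03  2.833e+00] pos [ 550.4 -198.3   86.4] F [ 0.3 -0.2  1.4] 9.05
```

View pics/g.png

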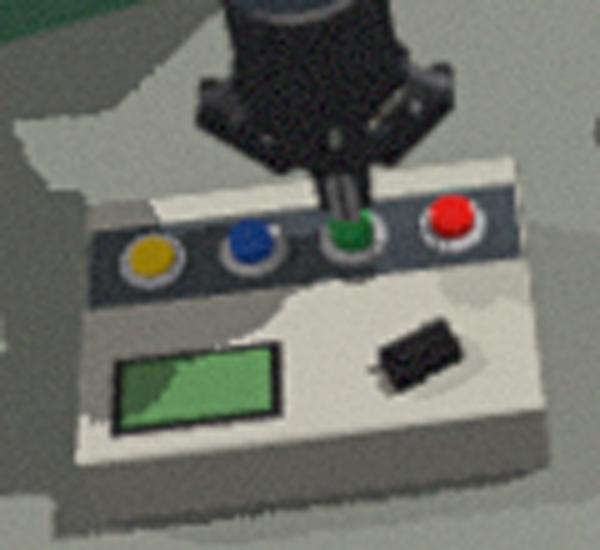

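The yellow key at (153,257) is visibly down, blue and red are up, and the tips at (345,215) are over the green cap at (352,232). Pressing green.

```bash
python3 -m jog '[{"x":-0.1,"y":0.1,"z":0.4,"spin":0,"grip":1},{"x":0,"y":0,"z":0.4,"spin":0,"grip":1},{"x":0,"y":0,"z":0.3,"spin":0,"grip":1},{"x":0,"y":0,"z":0.2,"spin":0,"grip":1},{"x":0,"y":0,"z":0.2,"spin":0,"grip":1},{"x":0,"y":0,"z":0.2,"spin":0,"grip":1},{"x":0,"y":0,"z":0.2,"spin":0,"grip":1},{"x":0,"y":0,"z":0.1,"spin":0,"grip":1},{"x":0,"y":0,"z":0,"spin":0,"grip":1},{"x":0,"y":0,"z":0,"spin":0,"grip":1}]'
```

```text
clock: 9.93
eef_pos: [552.3, -197.2, 67.9]
tcp_rot: [3.142, -0.0, 2.834]
contact_force: [-4.0, 1.9, 7.8]
opening: -0.0
grasp_force: 4.7
```

```bash
python3 -m jog '[{"x":0,"y":0,"z":0.1,"spin":0,"grip":1},{"x":0,"y":0,"z":0,"spin":0,"grip":1},{"x":0,"y":0,"z":0,"spin":0,"grip":1}]'
python3 -m jog '[{"x":0,"y":0,"z":-1,"spin":0,"grip":1},{"x":0,"y":0,"z":-2,"spin":0,"grip":1},{"x":0,"y":0,"z":-3,"spin":0,"grip":1},{"x":0,"y":0,"z":-3,"spin":0,"grip":1},{"x":0,"y":0,"z":-2,"spin":0,"grip":1},{"x":0,"y":0,"z":-1,"spin":0,"grip":1},{"x":0,"y":0,"z":0,"spin":0,"grip":1},{"x":0,"y":0,"z":0,"spin":0,"grip":1},{"x":0,"y":0,"z":0,"spin":0,"grip":1}]'
python3 - <<'E'
from h import *
s=grab_frame("scene")["pixels"][140:300,90:380]
cv2.imwrite("pics/i.png",cv2.resize(s,(798,440),interpolation=2))
E
```

```text
clock: 10.18
eef_pos: [552.3, -197.2, 67.7]
tcp_rot: [3.142, -0.0, 2.834]
contact_force: [-6.9, 3.0, 18.5]
opening: -0.0
grasp_force: 9.1
clock: 10.93
eef_pos: [551.6, -197.0, 184.7]
tcp_rot: [3.142, -0.002, 2.834]
contact_force: [0.0, 0.1, -0.5]
opening: -0.001
grasp_force: 0.0
```

View pics/i.png

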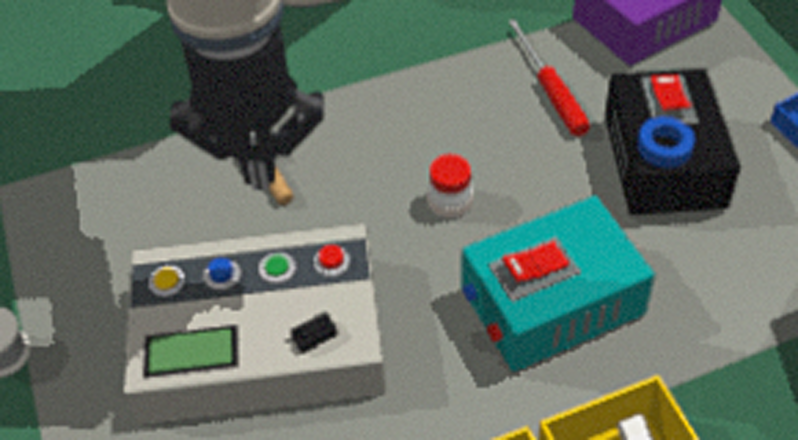

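Yellow (167,278) and green (277,267) are down, blue (221,270) and red (331,257) are up, the rocker at (670,92) is on, and nothing else looks displaced.

```bash
python3 -c "
from rig import *
print(sign_off())"
```

```text
the job is handed in; nothing more can be done
None
```

I pressed the rocker fully on, then the yellow key, then the green key. Each bottomed out at 17–19 N, the last picture showed blue and red still up and nothing else visibly moved, and I handed the job in at about 11 s; no verdict came back.

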